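# Clip the hooked sample tile onto the ring of the display stand

## Task

Take the sample tile that carries the snap hook out of the wooden drying rack and press its hook gently down over the front bar of the stand's ring until the gate flicks shut behind the bar. Then prove that it is caught with a light but definite upward tug (about 5 N), and let go so that it hangs still from the ring. Never push or pull on the ring with more than 20 N, and leave the plain tiles in the rack and the little jar on the stand where they are.

Things in the scene. Friction and masses are not known exactly. Their poses are not given: they have to be found in the camera images.
- hooktile: The loose hooked tile (about 120 g): white ceramic tile 8 thick (x), 50 wide (y), 60 mm tall (z), with an aluminium snap hook riveted to its +x face, 151 mm tall in all. Origin: centre of the tile's underside, z up. Stands in one rack slot, leaning about 2 degrees (top towards its own +x). Goes on with the tile outside the ring (robot's side), its tip inside the ring and its +x towards the post.
- hook_grip (a point): TCP point in the flat lug above the crook, (18, 0, 145) mm in the tile's frame, tile's axes. The lug is 26 (x) by 12 (y) mm, from z = 121 to 151: grip it from above, fingers closing along the tile's y, hard enough to resist 20 N (45 N grip).
- hook_seat (a point): Where the centre of the ring's bar lies when the hook is fully home: (18, 0, 113) mm in the tile's frame, 32 mm below hook_grip; tile's axes. The throat, 12 mm thick along y, is 20 mm wide: shank's inner face at x = 8, tip's at x = 28; its roof is an upturned V (45 degree flanks, apex at z = 118.7) that centres the bar.
- hook_mouth (a point): Middle of the hook's downward mouth, (18, 0, 87.5) mm in the tile's frame, on the underside of the shut gate. The mouth is 20 mm wide in x between shank (x = 8) and tip (x = 28, 7 mm thick, rounded end at z = 84.5 mm); nothing lies below it except the tile to its -x side.
- gate (a joint): Angle of the sprung gate, a steel finger across the mouth hinged on the shank at (6, 0, 90) mm: 0 shut, 1.5 rad folded up into the throat; opens only upwards. The bar folds it (5 to 9 N at first, fading to nil) and it flicks shut under the bar at z = 106 to 109 mm (bar's centre); the crook bottoms stiffly at 113. Pulled up, the shut gate meets the bar after 16.5 mm of free play.
- stand: Sample stand, bolted down: base plate 135 by 140 by 10 mm, post 16 mm thick, 195 mm tall, 62 mm to +x of its origin. A head clamped on the post holds a level D-ring of 8 mm round steel, reaching from the post towards -x (roughly towards the robot). Origin on the table straight below the middle of the ring's front bar (called ringhead_c0 in the rules), which runs 56 mm along the stand's y. z up.
- ring_axis (a point): Point 168 mm straight above the stand's origin: the bar's axis crosses this upright line somewhere between 12 mm below and 12 mm above it. The head's height is set differently each time and is not reported: see or feel where the bar is. The ring's opening behind the bar is 45 mm deep, 48 wide. The head reaches 10 mm above the ring.
- rack: Wooden drying rack, fixed, 132 (x) by 76 (y) by 48 mm high, with three slots across it at x = -40, 0 and +40 mm, each 10 mm wide, 56 long, 40 deep (floor 8 mm above the table). Origin: centre of its underside.
- tile_a: A plain white ceramic tile without a hook, 8 by 50 by 60 mm, standing in another slot; origin at the centre of its underside.
- tile_b: A second plain tile of the same kind in the remaining slot; origin likewise.
- jar: Little jar, 28 mm across and 42 mm tall, standing on the stand's base plate beside the hanging place, 52 mm to the stand's +y; origin at the centre of its underside.

How it is judged:
On the way, in this order (a step that is already met when the one before it is completed fails the run):
1. the bar is past the gate, inside the hook, and the gate has flicked shut (z of ringhead_c0 in the frame of hooktile between 0.1035 and 0.12 m and x of ringhead_c0 in the frame of hooktile between 0.008 and 0.028 m and y of ringhead_c0 in the frame of hooktile between -0.028 and 0.028 m and value of joint gate below 0.12 rad), for 0.2 s.
2. the hook is tugged upwards, so that the shut gate bears on the bar with at least 2.5 N (z of ringhead_c0 in the frame of hooktile between 0.092 and 0.1015 m and x of ringhead_c0 in the frame of hooktile between 0.006 and 0.03 m and value of joint gate below 0.12 rad and contact force between hooktile and stand above 2.5 N), for 0.1 s.
At the end, for the whole second after the job is handed in: The tile hangs from the stand's ring, tilted less than 30 degrees and still (under 5 cm/s): the ring's front bar lies in the hook's throat above the shut gate (gate angle under 0.12 rad). The plain tiles and the jar are within 2 cm of where they were (all of step 1 and angle between hooktile's own z axis and vertical below 0.5 rad and linear speed of hooktile below 0.05 m/s and distance of each of tile_a, tile_b, jar from where it was at the start of the episode below 0.02 m); the robot touches nothing.
It fails at once if the hook presses or pulls on the stand with more than 20 N (contact force between hooktile and stand above 20 N).
It fails at once if a plain tile or the jar is moved by more than 4 cm (distance of any of tile_a, tile_b, jar from where it was at the start of the episode above 0.04 m).
It also fails if it takes over 72 s, if anything falls off the work surface, if the arm or the gripper's body presses on something with over 40 N, if the wrist force passes 120 N, or if a joint passes its speed limit or range.

## Robot

A 6-joint arm with a two-finger parallel gripper is mounted at the origin on the work surface. World frame = base frame: x ahead of the robot, y to its left, z up, the work surface at z = 0. Lengths are in m, angles in rad, forces in N, time in s.
With the tool pointing down it reaches from about 0.325 to 0.875 m from the base axis. Payload 4.4 kg.
Tool frame: the origin (TCP) lies between the finger pads, 19 mm behind the fingertips; this is the grasp point; z points along the fingers, y is the line along which they close (so a half turn about z gives the same grasp; the last joint's range is limited). The gripper opens to 85 mm and grips with 20 to 120 N. Pads are 22 mm wide; open, the fingers measure 114 mm over their backs; the gripper's body (76 mm by 85 mm) begins 54 mm behind the grasp point. The pads swing forward as they close: fully open they stand 13 mm farther back than shut.
Start: joints at [1.196, 0.207, 1.542, -0, 1.393, -0.15], TCP at [0.128, 0.561, 0.25] pointing down, gripper open.
Joint ranges: [-2.73, 2.73], [-0.86, 2.22], [0.23, 2.46], [-1.11, 4.25], [0.08, 2.63], [-2.82, 2.82]. Speed limits (rad/s): [2.79, 2.79, 3.14, 3.14, 3.14, 3.14].

## Interface

Orientations are given as a unit quaternion [w, x, y, z].
In Python, from plant import env gives the robot as it stands.
- The arm moves only by the tool move_arm, never from a script. Its argument "commands" is a list of rows, each a list of 5 numbers: the shift along the world's x, y, z in cm, then the turn about the world's z in degrees, then the finger opening in cm, from 0 to 8.54. In form: [[x, y, z, spin, gripper], ...]. A call has exactly 5 rows; each row is the pose to reach, as a shift and turn from the pose commanded when the call began; what a row does not reach only later rows make up. A row lasts 1/12 s, in which the tool goes at most 41.7 mm and 7.16 degrees, less where a joint would pass 70% of its speed; a pose out of reach is approached as far as the arm can. A call with a gripper value outside its range is refused whole. The fingers move at their own pace and stop on an object; "newtons" is the grip in N (left out, the last holds). Time passes only in rows, so rows that repeat a pose let the fingers close, or fill a call up. It gives the time, the measured TCP pose, the force, the opening and the grip force at its end, in the units of the state.
- env.get_state(): the state, without advancing time (a new reading comes with each control period).
- env.snapshot(name): name is "scene" or "top"; returns a dict with "color" (384x512x3 uint8, red, green, blue), "fx", "fy", "cx", "cy" (pixels), "R" (3x3) and "t" (3): a world point X has camera coordinates R X + t. Camera axes: x right, y down, z forward; pixel columns grow to the right and rows downward; lengths in m; the calibration is good to about 2 mm. A picture is of the moment at which its call begins. There is no depth.
- env.finish_job(): hands the job in; it is judged then, once.
Trained networks look in the newest picture that a camera, given by its name, has taken for a name from the list of things; names that differ only in an ending like _2 or _b are one class to them, and where a whole thing is asked for, a point or a joint stands for the part that bears it (a point fixed in the world has none). Each returns a list of dicts, best first, with "p" (0 to 1); they miss things now and then, are a little off and sometimes report something else, mostly with a low value. They report only what shows in the picture. A call takes as long as a camera call.
- env.boxes_of(camera, name): "position" ([x, y, z] in m, in world coordinates, good to about 4 mm: the middle of the surface that is visible of it).
- env.outline_of(camera, name): "pixels" (384x512 bool, what is visible of it).
The state is a dict: "t": time; "joints": joint angles; "qvel": joint speeds; "joint_efforts": joint torques, N m; "eef_pos": TCP position; "tool_rot": TCP orientation; "contact_force": force on the tool from outside, world axes, zero at the start; "ft_torque": the same for the moment, N m; "grip_width": opening from 0.0 (shut) to 1.0 (fully open); "grasp_force": force on a finger pad.
Only numpy, scipy, OpenCV 4.12 (cv2) and the standard library are available. Lean on these libraries where they do the work, as an engineer would, in place of code of your own. Each camera call takes 0.05 s, during which the arm holds its last target. There are 200 camera calls.

## Working session

There is one attempt and no reset: what is moved stays moved. The work goes in short steps, Python scripts to look and compute and a tool call to move; the robot and the scene stay as the last step left them, time stands still between calls to the robot, and variables do not carry over. Pictures are saved under pics/ and viewed, at most 10 in all, crops included, and the job is handed in when it is done.

Besides the shell and the picture viewer there is one more tool, called as a command line: name --pt "numbers of a row" for each row, then --argument value for the rest. move_arm: Moves the arm, as the interface text tells. Its arguments: {"type":"object","properties":{"commands":{"type":"array","items":{"type":"array","items":{"type":"number"}}},"newtons":{"type":"number"}},"required":["commands"]}

```bash
mkdir -p pics
cat > h.py <<'E'
import numpy as np, cv2
from plant import env
def snap(n):
    return env.snapshot(n)
def save(s,f,crop=None,sc=1):
    im=s["color"][:,:,::-1]
    if crop: x0,y0,x1,y1=crop; im=im[y0:y1,x0:x1]
    cv2.imwrite("pics/"+f,cv2.resize(im,None,fx=sc,fy=sc,interpolation=cv2.INTER_CUBIC))
def proj(s,X):
    c=(np.asarray(s["R"])@np.atleast_2d(X).T).T+np.asarray(s["t"])
    return np.c_[s["fx"]*c[:,0]/c[:,2]+s["cx"],s["fy"]*c[:,1]/c[:,2]+s["cy"]]
def unproj(s,uv,z):
    R=np.asarray(s["R"]);C=-R.T@np.asarray(s["t"])
    d=R.T@np.array([(uv[0]-s["cx"])/s["fx"],(uv[1]-s["cy"])/s["fy"],1])
    return C+d*(z-C[2])/d[2]
E
python3 - <<'E'
from h import *
for c in("scene","top"):
    s=snap(c);save(s,c+"0.png",None,1.5)
    print(c,s["fx"],s["cx"],s["cy"],np.round(-np.array(s["R"]).T@s["t"],3),np.round(s["R"],2).tolist())
    for n in("hooktile","stand","rack","tile_a","jar","hook_grip"):
        print(n,[(np.round(b["position"],4).tolist(),round(b["p"],2)) for b in env.boxes_of(c,n)])
E
```

```text
scene 361.4647777767467 253.68571801874873 199.1563435553591 [1.177 0.023 0.535] [[-0.03, 1.0, 0.01], [0.54, 0.03, -0.84], [-0.84, -0.02, -0.54]]
hooktile [([0.576, -0.2049, 0.1033], 0.81), ([0.526, -0.1937, 0.0588], 0.34)]
stand []
rack [([0.58, -0.2022, 0.1052], 0.49)]
tile_a [([0.5266, -0.1921, 0.0571], 0.65), ([0.5735, -0.1788, 0.0444], 0.48), ([0.4872, -0.1888, 0.0577], 0.44)]
jar [([0.535, 0.306, 0.0389], 0.71)]
hook_grip [([0.5776, -0.2004, 0.1073], 0.9)]
top 427.14881475794016 258.5264401124387 185.85416940291546 [0.402 0.033 0.913] [[-0.0, -1.0, 0.01], [-0.98, -0.0, -0.17], [0.17, -0.01, -0.98]]
hooktile [([0.5706, -0.2034, 0.103], 0.66)]
stand [([0.5391, 0.2393, 0.0084], 0.83)]
rack [([0.5135, -0.1891, 0.0476], 0.98)]
tile_a [([0.5218, -0.1917, 0.0689], 0.65), ([0.482, -0.1901, 0.0688], 0.53)]
jar [([0.524, 0.3027, 0.056], 0.63)]
hook_grip [([0.5697, -0.1994, 0.1004], 0.61)]
```

View pics/scene0.png

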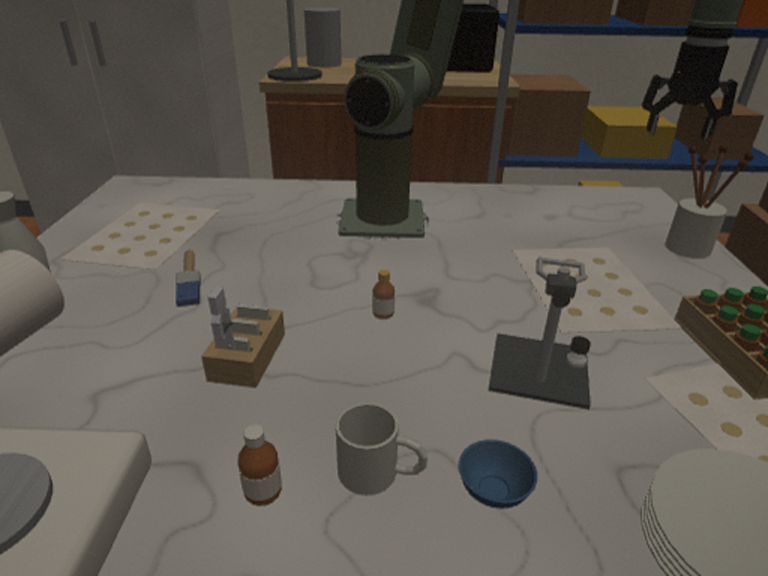

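View pics/top0.png

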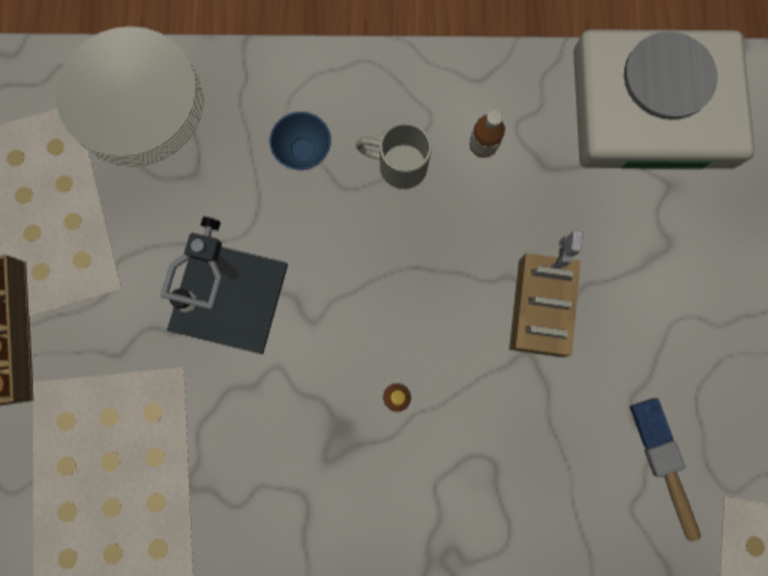

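Run:
```python
from h import *
import pickle
a=snap("scene");b=snap("top");pickle.dump((a,b),open("s.pkl","wb"))
def crop(s,x0,y0,w,h,k):
    return cv2.resize(s["color"][y0:y0+h,x0:x0+w,::-1],(w*k,h*k),interpolation=cv2.INTER_CUBIC)
A=crop(a,320,160,80,110,5);B=crop(b,100,135,80,110,5)
cv2.imwrite("pics/stand.png",np.hstack([A,B]))
A=crop(a,130,185,66,75,6);B=crop(b,335,145,66,95,6)[:450]
B=crop(b,335,150,66,75,6)
cv2.imwrite("pics/hook.png",np.hstack([A,B]))
```

```text
(no output)
```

View pics/stand.png

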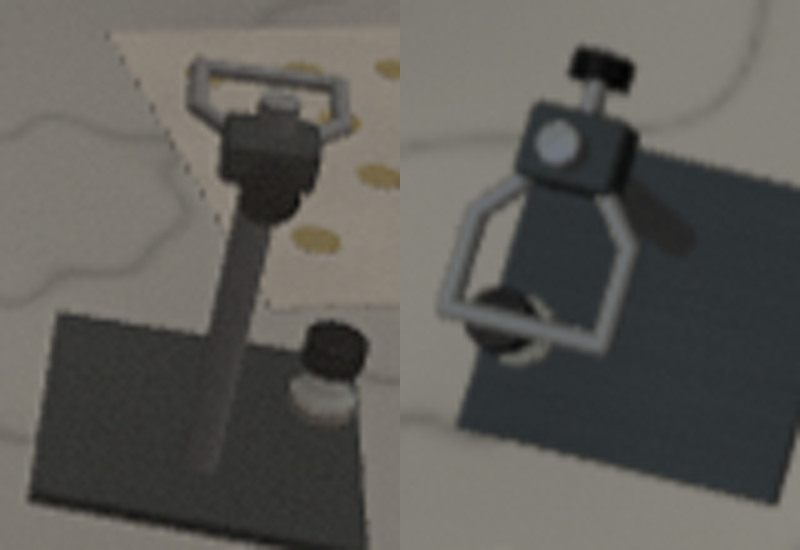

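View pics/hook.png

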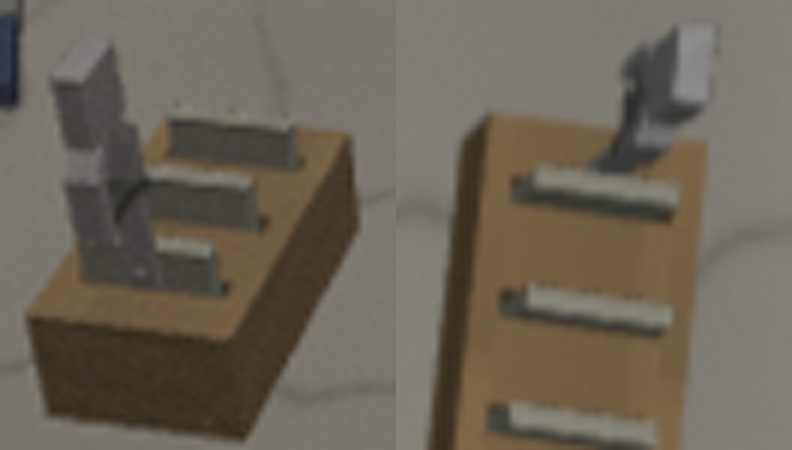

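Scene crop: bar corners at about (196,66) and (345,82). Top crop: (203,342) and (47,308). The hook faces +x in the far slot, with the lug top at crop (670-718, 25-105).

```bash
cat > m.py <<'E'
from h import *
import pickle
from scipy.optimize import least_squares
a,b=pickle.load(open("s.pkl","rb"))
def Pm(s): return np.array([[s["fx"],0,s["cx"]],[0,s["fy"],s["cy"]],[0,0,1]])@np.c_[s["R"],s["t"]]
c=lambda p,o,k:(np.array(p,float)+.5)/k-.5+np.array(o)
def tri(pa,pb):
    X=cv2.triangulatePoints(Pm(a),Pm(b),pa,pb)[:,0];X=X[:3]/X[3]
    print(np.round(X,4),"err",np.round(proj(a,X)[0]-pa,2),np.round(proj(b,X)[0]-pb,2));return X
sa=lambda p:c(p,(320,160),5); sb=lambda p:c(p,(100,135),5)
L=tri(sa((196,66)),sb((203,342)));R=tri(sa((345,82)),sb((47,308)))
d=R-L;print("bar mid",(L+R)/2,"len",np.linalg.norm(d),"yaw",np.degrees(np.arctan2(-d[0],d[1])))
ha=lambda p:c(p,(130,185),6); hb=lambda p:c(np.array(p)-(396,0),(335,150),6)
# lug top corners: scene left-near(52,78)= +x,-y ; top (680,28)?
# rack fit
pts=[(a,ha((28,318)),(66,-38,48)),(a,ha((233,341)),(66,38,48)),(a,ha((352,133)),(-66,38,48)),(a,ha((246,440)),(66,38,0)),(a,ha((47,415)),(66,-38,0)),
 (b,hb((490,113)),(66,38,48)),(b,hb((708,145)),(66,-38,48))]
def W(q,v,z0=0): 
    v=np.array(v)/1000;C,S=np.cos(q[2]),np.sin(q[2]);return np.array([q[0]+C*v[0]-S*v[1],q[1]+S*v[0]+C*v[1],v[2]])
f=lambda q:np.concatenate([proj(s,W(q,v))[0]-p for s,p,v in pts])
r=least_squares(f,[.51,-.19,-.13]);print("rack",r.x,np.degrees(r.x[2]),np.round(r.fun.reshape(-1,2),1).tolist())
# hook tile, lean 2deg about y, base in slot +40 z=8mm
def T(q,v):
    v=np.array(v,float);C,S=np.cos(np.radians(2)),np.sin(np.radians(2))
    return W(q,(C*v[0]+S*v[2],v[1],C*v[2]-S*v[0]+8))
tp=[(a,ha((52,78)),(31,-6,151)),(a,ha((84,85)),(31,6,151)),(a,ha((110,37)),(5,6,151)),
 (b,hb((718,24)),(31,-6,151)),(b,hb((682,27)),(31,6,151)),(b,hb((706,105)),(5,-6,151)),(b,hb((668,100)),(5,6,151)),
 (b,hb((535,169)),(4,25,60)),(b,hb((682,182)),(4,-25,60)),(a,ha((213,243)),(-4,25,60))]
g=lambda q:np.concatenate([proj(s,T(q,v))[0]-p for s,p,v in tp])
t=least_squares(g,[.55,-.19,-.13],loss="soft_l1");print("tile",t.x,np.degrees(t.x[2]),np.round(g(t.x).reshape(-1,2),1).tolist())
print("slot",W(r.x,(40,0,8)),"grip",T(t.x,(18,0,145)))
E
python3 m.py
```

```text
[0.5027 0.2309 0.1718] err [ 0.34 -0.05] [0.29 0.06]
[0.515  0.2873 0.1722] err [-0.74  0.13] [-0.63 -0.17]
bar mid [0.50889614 0.25909054 0.17199459] len 0.057798340650051135 yaw -12.283584166835062
rack [ 0.52264655 -0.19441338 -0.14542305] -8.332126953279541 [[-0.4, -1.0], [-0.4, -0.6], [0.0, -0.5], [-0.0, 0.1], [0.1, -0.1], [-0.4, -0.5], [-0.4, -0.6]]
tile [ 0.56121184 -0.20116525 -0.13027763] -7.464358435732002 [[-0.7, -0.7], [-0.1, -1.3], [0.9, -0.7], [-0.3, -0.2], [-0.9, -1.5], [0.7, 0.0], [0.5, -0.0], [0.0, -0.8], [0.1, 0.2], [0.5, -0.9]]
slot [ 0.56222434 -0.20020982  0.008     ] grip [ 0.58406598 -0.20415959  0.15228348]
```

Run:
```python
from h import *
s=env.get_state();print(s)
from scipy.spatial.transform import Rotation as R
q=s["tool_rot"];print(R.from_quat([*q[1:],q[0]]).as_matrix().round(3))
```

```text
{'t': 0.8, 'joints': array([ 1.19549468e+00,  2.06563452e-01,  1.54145859e+00, -7.02078762e-06,
        1.39349643e+00, -1.50530741e-01]), 'qvel': array([-2.96980306e-04, -1.46292117e-05, -6.01106137e-05,  4.48969330e-04,
        1.97865634e-03, -1.33407004e-03]), 'joint_efforts': array([ 5.73758803e-05, -3.82991159e+01, -2.91955411e+01, -1.63462773e-04,
        7.12966266e-04, -2.31205536e-05]), 'eef_pos': array([0.1281968 , 0.56055131, 0.25002213]), 'tool_rot': array([1.29770419e-05, 1.12148405e-01, 9.93691468e-01, 3.49203448e-05]), 'contact_force': array([ 0.85660366, -0.16551151,  0.3025967 ]), 'ft_torque': array([0.00028874, 0.02853573, 0.02709473]), 'grasp_force': 0.0, 'grip_width': 1.0011183636684915}
[[-0.975  0.223  0.   ]
 [ 0.223  0.975  0.   ]
 [-0.     0.    -1.   ]]
```

move_arm --pt "1.8 -3.1 0 0.2 8.5" --pt "3.6 -6.1 0 0.4 8.5" --pt "5.5 -9.2 0 0.6 8.5" --pt "7.3 -12.2 0 0.8 8.5" --pt "9.1 -15.3 0 1 8.5" --newtons 45

```text
t: 1.22
eef_pos: [0.2197, 0.4063, 0.2501]
tool_rot: [0.0, 0.103, 0.995, 0.0]
contact_force: [-0.3, -0.2, -0.6]
grip_width: 0.995
grasp_force: 0.0
```

move_arm --pt "1.8 -3.1 0 0.2 8.5" --pt "3.6 -6.1 0 0.4 8.5" --pt "5.5 -9.2 0 0.6 8.5" --pt "7.3 -12.2 0 0.8 8.5" --pt "9.1 -15.3 0 1 8.5"

```text
t: 1.63
eef_pos: [0.3108, 0.2531, 0.2503]
tool_rot: [0.001, 0.094, 0.996, 0.0]
contact_force: [0.6, 0.8, 0.3]
grip_width: 0.994
grasp_force: 0.0
```

move_arm --pt "1.8 -3.1 0 0.2 8.5" --pt "3.6 -6.1 0 0.4 8.5" --pt "5.5 -9.2 0 0.6 8.5" --pt "7.3 -12.2 0 0.8 8.5" --pt "9.1 -15.3 0 1 8.5"

```text
t: 2.05
eef_pos: [0.4019, 0.0999, 0.2504]
tool_rot: [0.001, 0.086, 0.996, 0.0]
contact_force: [0.6, 1.0, 0.1]
grip_width: 0.995
grasp_force: 0.0
```

move_arm --pt "1.8 -3.1 0 0.2 8.5" --pt "3.6 -6.1 0 0.4 8.5" --pt "5.5 -9.2 0 0.6 8.5" --pt "7.3 -12.2 0 0.8 8.5" --pt "9.1 -15.3 0 1 8.5"

```text
t: 2.47
eef_pos: [0.4929, -0.0532, 0.2502]
tool_rot: [0.0, 0.078, 0.997, 0.0]
contact_force: [-0.5, -0.1, 0.7]
grip_width: 0.996
grasp_force: 0.0
```

move_arm --pt "1.8 -3.1 0 0.2 8.5" --pt "3.6 -6.1 0 0.4 8.5" --pt "5.5 -9.2 0 0.6 8.5" --pt "7.3 -12.2 0 0.8 8.5" --pt "9.1 -15.1 0 1 8.5"

```text
t: 2.88
eef_pos: [0.5839, -0.2043, 0.2499]
tool_rot: [0.0, 0.069, 0.998, -0.0]
contact_force: [0.4, 0.5, -0.2]
grip_width: 0.995
grasp_force: 0.0
```

move_arm --pt "0 0 -2 0 7" --pt "0 0 -4 0 5" --pt "0 0 -5.5 0 5" --pt "0 0 -6 0 5" --pt "0 0 -6 0 5"

```text
t: 3.3
eef_pos: [0.582, -0.2019, 0.1878]
tool_rot: [-0.002, 0.069, 0.998, 0.001]
contact_force: [0.3, -0.1, 0.3]
grip_width: 0.586
grasp_force: 0.0
```

Run:
```python
from h import *
a=snap("scene");b=snap("top");print(env.get_state()["eef_pos"])
def crop(s,x0,y0,w,h,k):
    return cv2.resize(s["color"][y0:y0+h,x0:x0+w,::-1],(w*k,h*k),interpolation=cv2.INTER_CUBIC)
cv2.imwrite("pics/pre.png",np.hstack([crop(a,120,160,80,100,5),crop(b,325,130,80,100,5)]))
```

```text
[ 0.58359575 -0.20252315  0.19076327]
```

View pics/pre.png

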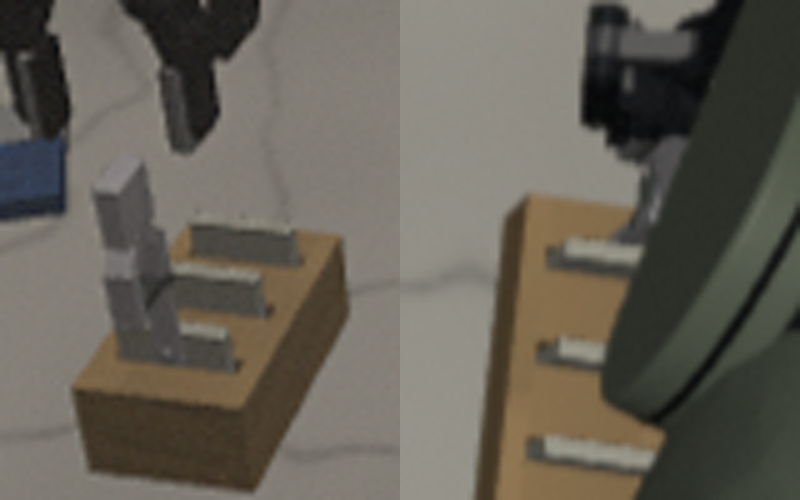

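The fingers straddle the lug, with tips at crop (45,130) and (185,150) and the lug at (120,185). I'll descend and close.

move_arm --pt "0 0 -1.2 0 5" --pt "0 0 -2.4 0 5" --pt "0 0 -3.3 0 5" --pt "0 0 -3.8 0 5" --pt "0 0 -3.8 0 5"

```text
t: 3.82
eef_pos: [0.5818, -0.2017, 0.1495]
tool_rot: [-0.002, 0.069, 0.998, 0.001]
contact_force: [-0.7, 0.6, -0.8]
grip_width: 0.582
grasp_force: 0.0
```

move_arm --pt "0 0 0 0 3" --pt "0 0 0 0 1.5" --pt "0 0 0 0 1" --pt "0 0 0 0 0.5" --pt "0 0 0 0 0.5" --newtons 45

```text
t: 4.23
eef_pos: [0.5836, -0.2028, 0.1526]
tool_rot: [0.001, 0.069, 0.998, -0.0]
contact_force: [0.2, -0.8, 0.3]
grip_width: 0.132
grasp_force: 48.0
```

move_arm --pt "0 0 0 0 0.5" --pt "0 0 0 0 0.5" --pt "0 0 0 0 0.5" --pt "0 0 0 0 0.5" --pt "0 0 0 0 0.5"

```text
t: 4.65
eef_pos: [0.5836, -0.2027, 0.1526]
tool_rot: [0.001, 0.069, 0.998, -0.0]
contact_force: [0.4, -0.1, 2.7]
grip_width: 0.132
grasp_force: 48.3
```

move_arm --pt "0 0 0.7 0 0.5" --pt "0 0 1.6 0 0.5" --pt "0 0 2.6 0 0.5" --pt "0 0 3.6 0 0.5" --pt "0 0 4.6 0 0.5"

```text
t: 5.07
eef_pos: [0.5829, -0.2024, 0.1992]
tool_rot: [-0.0, 0.069, 0.998, 0.0]
contact_force: [-0.1, -0.4, -1.5]
grip_width: 0.133
grasp_force: 47.8
```

move_arm --pt "0 0 1.6 0 0.5" --pt "0 0 3.5 0 0.5" --pt "0 0 5.5 0 0.5" --pt "0 0 7 0 0.5" --pt "0 0 7.9 0 0.5"

```text
t: 5.48
eef_pos: [0.5837, -0.2028, 0.2805]
tool_rot: [0.002, 0.069, 0.998, -0.001]
contact_force: [-0.1, 0.1, -0.9]
grip_width: 0.129
grasp_force: 47.8
```

move_arm --pt "-1 2 0 0 0.5" --pt "-2 4 0 0 0.5" --pt "-3.5 7 0 0 0.5" --pt "-5 10 0 0 0.5" --pt "-6 12 0 0 0.5"

```text
t: 5.9
eef_pos: [0.5211, -0.0801, 0.2768]
tool_rot: [-0.001, 0.068, 0.998, 0.001]
contact_force: [0.3, 0.3, -1.4]
grip_width: 0.13
grasp_force: 47.8
```

Run:
```python
from h import *
import pickle
a=snap("scene");b=snap("top");s=env.get_state();print(s["eef_pos"],s["contact_force"])
pickle.dump((a,b,s["eef_pos"],s["tool_rot"]),open("g.pkl","wb"))
p=proj(a,s["eef_pos"])[0].astype(int);print(p)
x0,y0=p[0]-40,p[1]-20
cv2.imwrite("pics/held.png",cv2.resize(a["color"][y0:y0+100,x0:x0+100,::-1],None,fx=6,fy=6,interpolation=cv2.INTER_CUBIC))
```

```text
[ 0.52105233 -0.07929857  0.27697535] [ 0.19254362 -0.29689931 -1.55117243]
[208 125]
```

View pics/held.png

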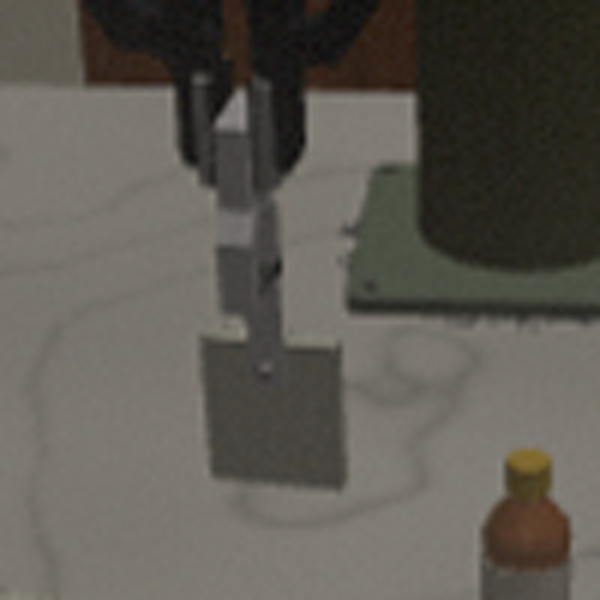

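The tile hangs upright in the grip: tile face corners at crop (203,340), (340,345), (345,490) and (211,478), lug top edge at (216,128) to (250,130). I'll fit its pose in the hand.

Run:
```python
from h import *
import pickle
from scipy.optimize import least_squares
from scipy.spatial.transform import Rotation as Ro
a,b,p,q=pickle.load(open("g.pkl","rb"))
pts=[((203,342),(4,-25,60)),((340,347),(4,25,60)),((345,490),(4,25,0)),((211,478),(4,-25,0)),((216,129),(31,-6,151)),((250,131),(31,6,151)),((233,314),(34,0,84.5))]
Rt=Ro.from_quat([*q[1:],q[0]]).as_matrix();yaw=np.arctan2(-Rt[0,1],Rt[1,1]);print("tool yaw",np.degrees(yaw))
def W(v,X): return p+v[:3]+Ro.from_euler("ZYX",v[3:]).apply((np.array(X)-(18,0,145))/1000)
def f(v):
    r=[proj(a,W(v,X))[0]-((np.array(u)+.5)/6-.5+np.array([168,105])) for u,X in pts]
    pr=(v-np.array([0,0,0,yaw,.035,0]))/np.array([.004,.002,.003,.03,.04,.03])
    return np.r_[np.ravel(r)/.6,pr]
s=least_squares(f,[0,0,0,yaw,.035,0]);v=s.x
print("offset mm",v[:3]*1e3,"ypr deg",np.degrees(v[3:]),np.round(s.fun[:14]*.6,1))
print("seat-TCP mm",(W(v,(18,0,113))-p)*1e3)
```

```text
tool yaw -7.676393392415091
offset mm [-0.40039763  0.0262402  -2.35952801] ypr deg [-8.06555124  2.33542085 -0.30854867] [-0.6 -1.3 -0.2  0.1 -0.   0.5  0.1  0.1 -0.6 -0.4 -0.1 -0.2  1.4  1. ]
seat-TCP mm [ -1.71564232   0.03857362 -34.33248501]
```

move_arm --pt "-0.6 3 0 -0.5 0.5" --pt "-1.3 6.5 0 -1 0.5" --pt "-2 10 0 -1.5 0.5" --pt "-2.8 14 0 -2 0.5" --pt "-3.5 17.5 0 -2.5 0.5"

```text
t: 6.42
eef_pos: [0.4877, 0.0936, 0.2773]
tool_rot: [-0.0, 0.091, 0.996, -0.0]
contact_force: [1.5, 0.2, -1.5]
grip_width: 0.131
grasp_force: 47.8
```

move_arm --pt "-0.8 4 0 -0.5 0.5" --pt "-1.6 8 0 -1 0.5" --pt "-2.4 12 0 -1.5 0.5" --pt "-3.1 15.5 0 -2 0.5" --pt "-3.4 17.5 0 -2.1 0.5"

```text
t: 6.83
eef_pos: [0.4532, 0.2705, 0.2772]
tool_rot: [-0.0, 0.108, 0.994, 0.0]
contact_force: [-0.1, -0.4, -1.6]
grip_width: 0.129
grasp_force: 47.8
```

move_arm --pt "0.5 -0.1 0 0 0.5" --pt "1.7 -0.4 0 0 0.5" --pt "3.4 -0.8 0 0 0.5" --pt "4.9 -1.1 0 0 0.5" --pt "5.8 -1.3 0 0 0.5"

```text
t: 7.25
eef_pos: [0.515, 0.2521, 0.277]
tool_rot: [0.001, 0.11, 0.994, -0.001]
contact_force: [-0.0, 0.1, -0.6]
grip_width: 0.129
grasp_force: 47.8
```

move_arm --pt "0 0 0 0 0.5" --pt "0 0 0 0 0.5" --pt "0 0 -0.5 0 0.5" --pt "0 0 -1 0 0.5" --pt "0 0 -1 0 0.5"

```text
t: 7.67
eef_pos: [0.5108, 0.2543, 0.2653]
tool_rot: [-0.001, 0.109, 0.994, -0.001]
contact_force: [-0.9, -1.3, -1.7]
grip_width: 0.132
grasp_force: 47.8
```

Run:
```python
from h import *
a=snap("scene");b=snap("top");s=env.get_state();print(s["eef_pos"],s["tool_rot"],s["contact_force"])
def crop(s,x0,y0,w,h,k):
    return cv2.resize(s["color"][y0:y0+h,x0:x0+w,::-1],(w*k,h*k),interpolation=cv2.INTER_CUBIC)
cv2.imwrite("pics/over.png",np.hstack([crop(a,325,125,80,100,5),crop(b,95,125,80,100,5)]))
```

```text
[0.51131624 0.25459534 0.26633688] [-6.64717542e-04  1.08418996e-01  9.94105024e-01 -2.85321519e-04] [-0.763053   -0.43335448 -0.81953523]
```

View pics/over.png

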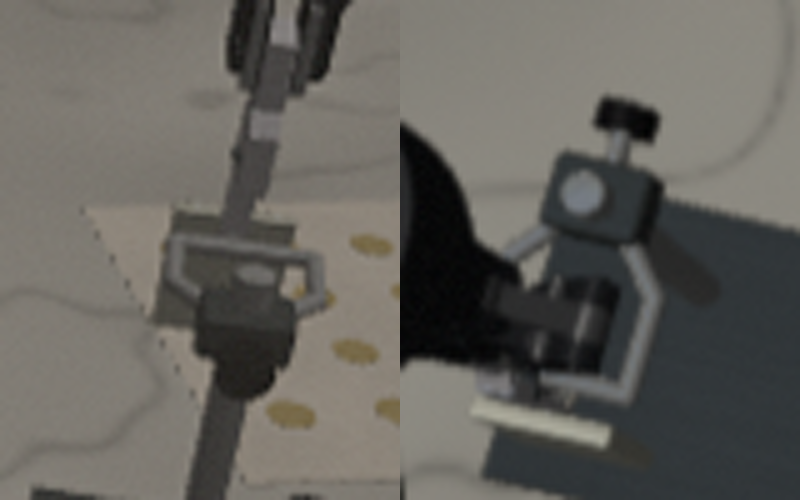

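The hook hangs over the bar, with the tile in front of it and its top edge at (475-610, 410-440) in the top crop. I'll correct y by 4.5 mm and then descend.

move_arm --pt "0 0.2 -0.5 0 0.5" --pt "-0.1 0.4 -1 0 0.5" --pt "-0.1 0.5 -1.6 0 0.5" --pt "-0.1 0.5 -2.1 0 0.5" --pt "-0.1 0.5 -2.3 0 0.5"

```text
t: 8.18
eef_pos: [0.5104, 0.2595, 0.2424]
tool_rot: [-0.001, 0.108, 0.994, -0.001]
contact_force: [-0.2, -0.5, -1.4]
grip_width: 0.134
grasp_force: 47.8
```

move_arm --pt "0 0 0 0 0.5" --pt "0 0 0 0 0.5" --pt "0 0 0 0 0.5" --pt "0 0 0 0 0.5" --pt "0 0 0 0 0.5"

```text
t: 8.6
eef_pos: [0.5114, 0.2596, 0.2444]
tool_rot: [0.0, 0.109, 0.994, 0.0]
contact_force: [0.3, 0.7, -1.3]
grip_width: 0.133
grasp_force: 47.8
```

move_arm --pt "0 0 -0.1 0 0.5" --pt "0 0 -0.2 0 0.5" --pt "0 0 -0.3 0 0.5" --pt "0 0 -0.4 0 0.5" --pt "0 0 -0.5 0 0.5"

```text
t: 9.02
eef_pos: [0.5111, 0.2595, 0.2388]
tool_rot: [-0.0, 0.109, 0.994, -0.0]
contact_force: [-0.1, 0.2, -1.4]
grip_width: 0.127
grasp_force: 47.8
```

move_arm --pt "0 0 -0.1 0 0.5" --pt "0 0 -0.2 0 0.5" --pt "0 0 -0.3 0 0.5" --pt "0 0 -0.4 0 0.5" --pt "0 0 -0.5 0 0.5"

```text
t: 9.43
eef_pos: [0.5112, 0.2595, 0.2339]
tool_rot: [-0.0, 0.109, 0.994, -0.0]
contact_force: [0.2, -0.2, -1.2]
grip_width: 0.133
grasp_force: 47.8
```

move_arm --pt "0 0 -0.1 0 0.5" --pt "0 0 -0.2 0 0.5" --pt "0 0 -0.3 0 0.5" --pt "0 0 -0.3 0 0.5" --pt "0 0 -0.3 0 0.5"

```text
t: 9.85
eef_pos: [0.5112, 0.2596, 0.2318]
tool_rot: [0.0, 0.109, 0.994, 0.0]
contact_force: [-2.0, -1.3, 4.2]
grip_width: 0.13
grasp_force: 48.6
```

move_arm --pt "0 0 -0.05 0 0.5" --pt "0 0 -0.1 0 0.5" --pt "0 0 -0.15 0 0.5" --pt "0 0 -0.2 0 0.5" --pt "0 0 -0.2 0 0.5"

```text
t: 10.27
eef_pos: [0.5111, 0.2596, 0.2294]
tool_rot: [-0.0, 0.109, 0.994, 0.0]
contact_force: [-3.1, -0.4, 5.2]
grip_width: 0.129
grasp_force: 48.7
```

move_arm --pt "0 0 -0.05 0 0.5" --pt "0 0 -0.1 0 0.5" --pt "0 0 -0.15 0 0.5" --pt "0 0 -0.2 0 0.5" --pt "0 0 -0.2 0 0.5"

```text
t: 10.68
eef_pos: [0.5112, 0.2596, 0.2278]
tool_rot: [0.0, 0.109, 0.994, 0.0]
contact_force: [-3.4, -0.6, 6.4]
grip_width: 0.124
grasp_force: 48.9
```

move_arm --pt "0 0 -0.05 0 0.5" --pt "0 0 -0.1 0 0.5" --pt "0 0 -0.15 0 0.5" --pt "0 0 -0.2 0 0.5" --pt "0 0 -0.2 0 0.5"

```text
t: 11.1
eef_pos: [0.5115, 0.2596, 0.2264]
tool_rot: [0.001, 0.109, 0.994, 0.0]
contact_force: [-3.0, -1.1, 8.7]
grip_width: 0.127
grasp_force: 49.2
```

move_arm --pt "0 0 -0.05 0 0.5" --pt "0 0 -0.1 0 0.5" --pt "0 0 -0.15 0 0.5" --pt "0 0 -0.2 0 0.5" --pt "0 0 -0.2 0 0.5"

```text
t: 11.52
eef_pos: [0.5119, 0.2595, 0.2251]
tool_rot: [0.001, 0.109, 0.994, 0.0]
contact_force: [-2.6, -1.7, 10.0]
grip_width: 0.126
grasp_force: 49.5
```

move_arm --pt "0 0 -0.05 0 0.5" --pt "0 0 -0.1 0 0.5" --pt "0 0 -0.15 0 0.5" --pt "0 0 -0.2 0 0.5" --pt "0 0 -0.2 0 0.5"

```text
t: 11.93
eef_pos: [0.5115, 0.2602, 0.223]
tool_rot: [0.001, 0.109, 0.994, 0.001]
contact_force: [-4.4, 0.5, 8.8]
grip_width: 0.131
grasp_force: 49.4
```

move_arm --pt "0 0 -0.05 0 0.5" --pt "0 0 -0.1 0 0.5" --pt "0 0 -0.15 0 0.5" --pt "0 0 -0.2 0 0.5" --pt "0 0 -0.2 0 0.5"

```text
t: 12.35
eef_pos: [0.511, 0.2606, 0.2204]
tool_rot: [0.0, 0.109, 0.994, 0.001]
contact_force: [-4.8, 1.1, 9.0]
grip_width: 0.131
grasp_force: 49.2
```

Run:
```python
from h import *
a=snap("scene");s=env.get_state();print(s["eef_pos"],s["contact_force"],s["ft_torque"])
def crop(s,x0,y0,w,h,k):
    return cv2.resize(s["color"][y0:y0+h,x0:x0+w,::-1],(w*k,h*k),interpolation=cv2.INTER_CUBIC)
cv2.imwrite("pics/press.png",crop(a,345,125,60,75,8))
```

```text
[0.5110061  0.26056873 0.22033369] [-4.1881968   1.27813575  8.26438576] [ 0.22000069  0.89017034 -0.01133253]
```

View pics/press.png

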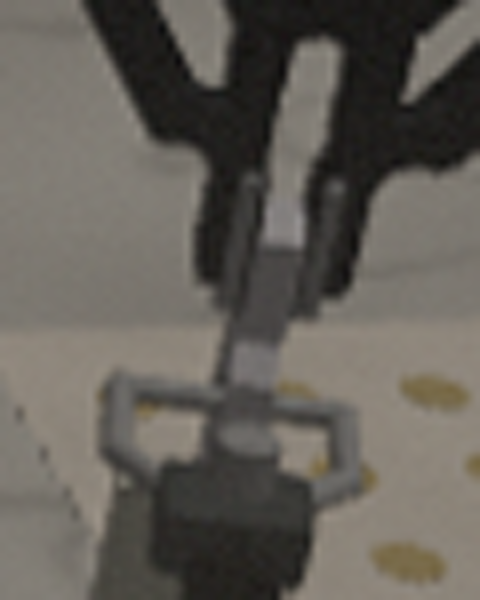

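The hook tip (240,400) is inside the ring behind the bar, so the press is going properly. I'll ease 1.5 mm towards -x, raise the grip and continue.

move_arm --pt "-0.05 0 -0.05 0 0.5" --pt "-0.1 0 -0.1 0 0.5" --pt "-0.15 0 -0.15 0 0.5" --pt "-0.15 0 -0.2 0 0.5" --pt "-0.15 0 -0.2 0 0.5" --newtons 60

```text
t: 12.82
eef_pos: [0.5094, 0.2606, 0.2178]
tool_rot: [-0.0, 0.109, 0.994, 0.001]
contact_force: [-2.9, 1.8, 6.0]
grip_width: 0.123
grasp_force: 61.5
```

move_arm --pt "0 0 -0.05 0 0.5" --pt "0 0 -0.1 0 0.5" --pt "0 0 -0.15 0 0.5" --pt "0 0 -0.2 0 0.5" --pt "0 0 -0.2 0 0.5"

```text
t: 13.23
eef_pos: [0.5091, 0.2605, 0.2154]
tool_rot: [-0.001, 0.109, 0.994, 0.001]
contact_force: [-3.8, 2.6, 5.1]
grip_width: 0.127
grasp_force: 61.4
```

move_arm --pt "0 0 -0.05 0 0.5" --pt "0 0 -0.1 0 0.5" --pt "0 0 -0.15 0 0.5" --pt "0 0 -0.2 0 0.5" --pt "0 0 -0.2 0 0.5"

```text
t: 13.65
eef_pos: [0.5089, 0.2604, 0.213]
tool_rot: [-0.001, 0.109, 0.994, 0.001]
contact_force: [-3.9, 1.4, 4.2]
grip_width: 0.124
grasp_force: 61.3
```

move_arm --pt "0 0 -0.05 0 0.5" --pt "0 0 -0.1 0 0.5" --pt "0 0 -0.15 0 0.5" --pt "0 0 -0.2 0 0.5" --pt "0 0 -0.2 0 0.5"

```text
t: 14.07
eef_pos: [0.509, 0.2596, 0.2103]
tool_rot: [-0.001, 0.109, 0.994, -0.0]
contact_force: [-4.2, 1.6, 2.5]
grip_width: 0.125
grasp_force: 61.0
```

move_arm --pt "0 0 -0.05 0 0.5" --pt "0 0 -0.1 0 0.5" --pt "0 0 -0.15 0 0.5" --pt "0 0 -0.2 0 0.5" --pt "0 0 -0.2 0 0.5"

```text
t: 14.48
eef_pos: [0.5075, 0.2592, 0.2067]
tool_rot: [-0.003, 0.109, 0.994, -0.001]
contact_force: [-6.8, 1.7, -1.3]
grip_width: 0.128
grasp_force: 60.4
```

move_arm --pt "0 0 -0.05 0 0.5" --pt "0 0 -0.1 0 0.5" --pt "0 0 -0.1 0 0.5" --pt "0 0 -0.1 0 0.5" --pt "0 0 -0.1 0 0.5"

```text
t: 14.9
eef_pos: [0.5103, 0.2593, 0.208]
tool_rot: [0.001, 0.109, 0.994, -0.0]
contact_force: [-0.0, 0.6, -1.4]
grip_width: 0.127
grasp_force: 60.3
```

move_arm --pt "0 0 -0.05 0 0.5" --pt "0 0 -0.1 0 0.5" --pt "0 0 -0.1 0 0.5" --pt "0 0 -0.1 0 0.5" --pt "0 0 -0.1 0 0.5"

```text
t: 15.32
eef_pos: [0.5097, 0.2595, 0.207]
tool_rot: [0.0, 0.109, 0.994, 0.0]
contact_force: [-0.5, 0.0, -0.8]
grip_width: 0.128
grasp_force: 60.3
```

move_arm --pt "0 0 -0.05 0 0.5" --pt "0 0 -0.1 0 0.5" --pt "0 0 -0.1 0 0.5" --pt "0 0 -0.1 0 0.5" --pt "0 0 -0.1 0 0.5"

```text
t: 15.73
eef_pos: [0.5097, 0.2595, 0.206]
tool_rot: [-0.0, 0.109, 0.994, -0.0]
contact_force: [-0.2, -0.7, -1.8]
grip_width: 0.126
grasp_force: 60.3
```

move_arm --pt "0 0 0.2 0 0.5" --pt "0 0 0.4 0 0.5" --pt "0 0 0.6 0 0.5" --pt "0 0 0.8 0 0.5" --pt "0 0 0.9 0 0.5"

```text
t: 16.15
eef_pos: [0.51, 0.2596, 0.2156]
tool_rot: [0.0, 0.109, 0.994, 0.0]
contact_force: [0.8, 0.4, -0.9]
grip_width: 0.128
grasp_force: 60.3
```

move_arm --pt "0 0 0.05 0 0.5" --pt "0 0 0.1 0 0.5" --pt "0 0 0.15 0 0.5" --pt "0 0 0.2 0 0.5" --pt "0 0 0.2 0 0.5"

```text
t: 16.57
eef_pos: [0.5097, 0.2595, 0.217]
tool_rot: [0.0, 0.109, 0.994, 0.0]
contact_force: [0.0, 0.2, -1.6]
grip_width: 0.125
grasp_force: 60.3
```

move_arm --pt "0 0 0.03 0 0.5" --pt "0 0 0.06 0 0.5" --pt "0 0 0.1 0 0.5" --pt "0 0 0.1 0 0.5" --pt "0 0 0.1 0 0.5"

```text
t: 16.98
eef_pos: [0.5097, 0.2595, 0.218]
tool_rot: [0.0, 0.109, 0.994, 0.0]
contact_force: [-0.3, 0.7, -1.4]
grip_width: 0.13
grasp_force: 60.3
```

move_arm --pt "0 0 0.03 0 0.5" --pt "0 0 0.06 0 0.5" --pt "0 0 0.1 0 0.5" --pt "0 0 0.1 0 0.5" --pt "0 0 0.1 0 0.5"

```text
t: 17.4
eef_pos: [0.5097, 0.2596, 0.219]
tool_rot: [0.0, 0.109, 0.994, 0.0]
contact_force: [0.3, 0.1, -1.7]
grip_width: 0.127
grasp_force: 60.3
```

move_arm --pt "0 0 0.03 0 0.5" --pt "0 0 0.06 0 0.5" --pt "0 0 0.1 0 0.5" --pt "0 0 0.1 0 0.5" --pt "0 0 0.1 0 0.5"

```text
t: 17.82
eef_pos: [0.5097, 0.2595, 0.22]
tool_rot: [0.0, 0.109, 0.994, 0.0]
contact_force: [-0.3, -1.2, -0.9]
grip_width: 0.13
grasp_force: 60.3
```

move_arm --pt "0 0 0.03 0 0.5" --pt "0 0 0.06 0 0.5" --pt "0 0 0.1 0 0.5" --pt "0 0 0.1 0 0.5" --pt "0 0 0.1 0 0.5"

```text
t: 18.23
eef_pos: [0.5096, 0.2595, 0.2206]
tool_rot: [-0.0, 0.109, 0.994, -0.0]
contact_force: [0.6, 0.1, -3.8]
grip_width: 0.124
grasp_force: 60.1
```

move_arm --pt "0 0 0.03 0 0.5" --pt "0 0 0.06 0 0.5" --pt "0 0 0.1 0 0.5" --pt "0 0 0.1 0 0.5" --pt "0 0 0.1 0 0.5"

```text
t: 18.65
eef_pos: [0.5094, 0.2595, 0.2209]
tool_rot: [-0.0, 0.109, 0.994, -0.0]
contact_force: [2.6, 1.2, -11.1]
grip_width: 0.127
grasp_force: 58.9
```

The gate is holding: about 9 N net pull. Now I'll lower the hook to seat it.

move_arm --pt "0 0 -0.3 0 0.5" --pt "0 0 -0.7 0 0.5" --pt "0 0 -1.1 0 0.5" --pt "0 0 -1.4 0 0.5" --pt "0 0 -1.6 0 0.5"

```text
t: 19.07
eef_pos: [0.5096, 0.2595, 0.2061]
tool_rot: [0.0, 0.109, 0.994, 0.0]
contact_force: [0.7, 0.5, -1.2]
grip_width: 0.129
grasp_force: 60.3
```

move_arm --pt "0 0 -0.05 0 0.5" --pt "0 0 -0.1 0 0.5" --pt "0 0 -0.1 0 0.5" --pt "0 0 -0.1 0 0.5" --pt "0 0 -0.1 0 0.5"

```text
t: 19.48
eef_pos: [0.5098, 0.2596, 0.2052]
tool_rot: [0.0, 0.109, 0.994, 0.0]
contact_force: [0.6, -0.4, -1.9]
grip_width: 0.127
grasp_force: 60.3
```

move_arm --pt "0 0 -0.03 0 0.5" --pt "0 0 -0.05 0 0.5" --pt "0 0 -0.05 0 0.5" --pt "0 0 -0.05 0 0.5" --pt "0 0 -0.05 0 0.5"

```text
t: 19.9
eef_pos: [0.5097, 0.2596, 0.2046]
tool_rot: [0.0, 0.109, 0.994, 0.0]
contact_force: [-0.4, 0.4, -0.1]
grip_width: 0.126
grasp_force: 60.4
```

move_arm --pt "0 0 0 0 1.4" --pt "0 0 0 0 1.8" --pt "0 0 0 0 2.4" --pt "0 0 0 0 3.2" --pt "0 0 0 0 4"

```text
t: 20.32
eef_pos: [0.5098, 0.2596, 0.2046]
tool_rot: [0.0, 0.109, 0.994, 0.0]
contact_force: [-0.9, 0.3, -0.5]
grip_width: 0.468
grasp_force: 0.0
```

move_arm --pt "0 0 0 0 5" --pt "0 0 0 0 5" --pt "0 0 0 0 5" --pt "0 0 0 0 5" --pt "0 0 0 0 5"

```text
t: 20.73
eef_pos: [0.5097, 0.2595, 0.2045]
tool_rot: [-0.0, 0.109, 0.994, -0.0]
contact_force: [0.1, 0.4, 0.5]
grip_width: 0.587
grasp_force: 0.0
```

move_arm --pt "0 0 1 0 5" --pt "0 0 3 0 5" --pt "0 0 5 0 5" --pt "0 0 7 0 5" --pt "0 0 9 0 5"

```text
t: 21.15
eef_pos: [0.5097, 0.2596, 0.2963]
tool_rot: [0.0, 0.109, 0.994, 0.0]
contact_force: [0.2, 0.4, -0.7]
grip_width: 0.586
grasp_force: 0.0
```

move_arm --pt "-2 0 0 0 5" --pt "-5 0 1 0 5" --pt "-8 0 2 0 5" --pt "-10 0 2 0 5" --pt "-10 0 2 0 5"

```text
t: 21.57
eef_pos: [0.407, 0.26, 0.3164]
tool_rot: [0.0, 0.108, 0.994, 0.001]
contact_force: [-0.2, -0.2, -0.0]
grip_width: 0.583
grasp_force: 0.0
```

move_arm --pt "0 0 0 0 5" --pt "0 0 0 0 5" --pt "0 0 0 0 5" --pt "0 0 0 0 5" --pt "0 0 0 0 5"

```text
t: 21.98
eef_pos: [0.4103, 0.2594, 0.3141]
tool_rot: [-0.0, 0.109, 0.994, -0.0]
contact_force: [0.5, 0.4, -0.5]
grip_width: 0.585
grasp_force: 0.0
```

Run:
```python
from h import *
a=snap("scene");s=env.get_state();print(s["eef_pos"],s["contact_force"])
for i in range(9): c=snap("scene")
print("motion",[int((cv2.absdiff(a["color"],c["color"]).max(2)[120:260,320:420]>30).sum())])
def crop(s,x0,y0,w,h,k):
    return cv2.resize(s["color"][y0:y0+h,x0:x0+w,::-1],(w*k,h*k),interpolation=cv2.INTER_CUBIC)
cv2.imwrite("pics/end.png",np.hstack([crop(a,330,130,65,100,6),crop(c,330,130,65,100,6)]))
```

```text
[0.41021912 0.25935572 0.31403907] [ 0.46969668 -0.60428429 -0.61588517]
motion [0]
```

View pics/end.png

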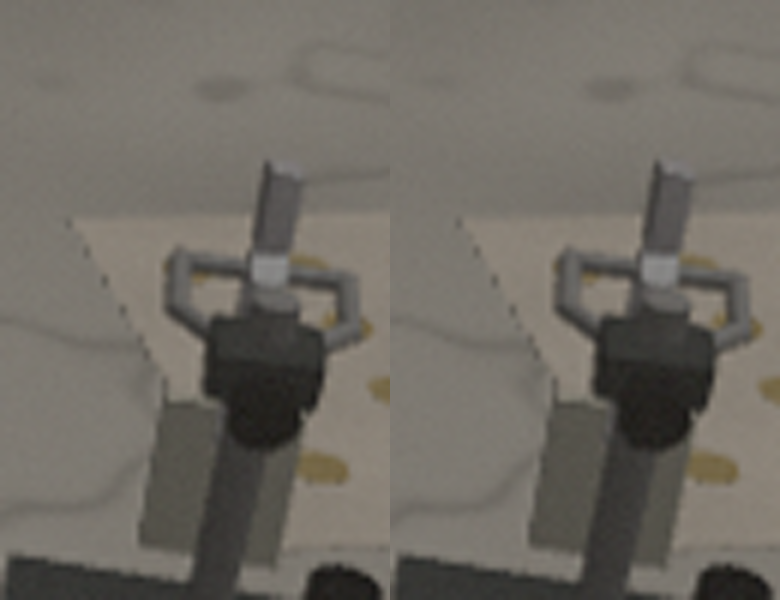

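The tile hangs from the bar, with the hook at (270,265) and the tile behind the post at (160-290, 400-560). The two frames, 0.45 s apart, show no movement.

```bash
python3 -c "
from h import *
print(env.finish_job())"
```

```text
the job is handed in; nothing more can be done
None
```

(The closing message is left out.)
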